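# Take the used bayonet filter out of the bench filter holder

### The arm

A 6-joint arm with a two-finger parallel gripper is mounted at the origin on the work surface. World frame = base frame: x ahead of the robot, y to its left, z up, the work surface at z = 0. Lengths are in m, angles in degrees, forces in N, time in s.
With the tool pointing down it reaches from about 0.375 to 0.9 m from the base axis. Payload 3.1 kg.
Tool frame: the origin (TCP) lies midway between the tips of the shut fingers; the grasp point (between the pads) lies 19 mm behind it; z points along the fingers, y is the line along which they close (so a half turn about z gives the same grasp; the last joint's range is limited). The gripper opens to 87 mm and grips with 3 to 60 N. Pads are 19 mm wide; open, the fingers measure 117 mm over their backs; the gripper's body (75 mm by 190 mm) begins 51 mm behind the grasp point.
Start: joints at [-80.988, 30.224, 82.088, -0, 67.689, -10.227], TCP at [0.206, -0.59, 0.223] pointing down, gripper open.
Joint ranges: [-176.69, 176.69], [-43.24, 126.21], [12.49, 139.97], [-82, 262], [0, 151.66], [-163.58, 163.58]. Speed limits (degrees/s): [159.86, 159.86, 180, 180, 180, 180].

### API

Orientations are given as a 3x3 rotation matrix whose columns are the frame's x, y, z axes.
In Python, from rig import read_state, capture, camera_info, hand_in gives the robot as it stands.
- The arm moves only by the tool drive_tool, never from a script. Its argument "motion" is a list of rows, each a list of 2 entries, a list of its own where there are three numbers: the shift along the tool's x, y, z in mm, then the turn, a rotation vector about the tool's x, y, z in rad. A call has 1 to 5 rows; each row shifts and turns the commanded pose from where the row before left it, along the tool's axes as they then stand; what a row does not reach is not made up. A row lasts 1/10 s, in which the tool goes at most 50 mm and 8.59 degrees, less where a joint would pass 70% of its speed; a pose out of reach is approached as far as the arm can. A call is refused whole if a number of a shift passes 50 or a number of a turn 0.15, either way. A call with a gripper value outside its range is refused whole. "gripper" is the opening, from 0 (shut) to 1 (fully open), set as the call begins (left out, the last holds). The fingers move at their own pace and stop on an object; the grip force is fixed at half the most. Time passes only in rows, so rows that do not move let the fingers close. It gives the time, the measured TCP pose, the force, the opening and the grip force at its end, in the units of the state.
- read_state(): the state, without advancing time (a new reading comes with each control period).
- capture(name): name is "scene" or "side" or "wrist"; returns the picture (384x512x3 uint8, red, green, blue); there is no depth.
- camera_info(name): a dict with "fovy" (degrees; the focal length in pixels is half the picture's height over the tangent of half this angle, whatever the lens; pixels are square), "cx", "cy" (the principal point, pixels), "xyz" and "orientation" of the camera in the world; the wrist camera has in their place "T_tool_cam" (4x4, takes a point from camera to tool coordinates, whose origin is the TCP and whose axes are the flange's). Camera axes: x right, y down, z forward; pixel columns grow to the right and rows downward; lengths in m; the calibration is good to about 2 mm. A picture is of the moment at which its call begins: read the wrist's pose just before it. camera_info takes no time and is no camera call.
- hand_in(): hands the job in; it is judged then, once.
The state is a dict: "time_s": time; "joint_positions": joint angles; "qvel": joint speeds; "tau": joint torques, N m; "position": TCP position; "tcp_rot": TCP orientation; "force": force on the tool from outside, world axes, zero at the start; "moment": the same for the moment, N m; "opening": opening from 0.0 (shut) to 1.0 (fully open); "grasp_force": force on a finger pad.
Only numpy, scipy, OpenCV 4.12 (cv2) and the standard library are available. Lean on these libraries where they do the work, as an engineer would, in place of code of your own. Each camera call takes 0.05 s, during which the arm holds its last target. There are 200 camera calls.

### The job

The filter cartridge with the straight bar grip in the twin filter holder is used up: turn it anticlockwise (seen from above) to its stop so that its lugs come under the slots, lift it straight out, and stand it upright in the steel tray. Leave the plug with the round knob next to it locked in its place.

Things in the scene. Friction and masses are not known exactly. Their poses are not given: they have to be found in the camera images.
- filter_center (a point): Used filter: grey cylinder 38 mm across, 45 mm high, topped by a black bar grip 44 long, 14 thick, 40 mm high; 85 mm in all, 150 g. Point: half-way up its axis; z up, x along the bar. Two lugs in line with the bar, 14 mm wide, reach 28 mm from the axis under the holder's deck. It stands in a port (3 mm play), turns easily, its bar 50 to 75 degrees clockwise (from above) of the holder's x axis.
- holder: Fixed grey block, 110 (x) by 200 (y) by 48 mm high. Origin: centre of underside, z up. Ports 50 mm from centre along +y and -y: one has the filter, one the plug. Port floor 18 mm up; each port has two slots 26 mm wide along the holder's x. With the bar parallel to the holder's x (10 degrees either way) the filter lifts out; a stop halts it 10 degrees past parallel. Raised 40 mm it is clear.
- plug_center (a point): The plug in the other port: same grey body and 85 mm height as the filter, but a round black knob 40 mm across on top. To be left locked where it is. Point: on its axis, half-way up; x runs along its hidden lugs.
- tray: Empty shallow stainless-steel tray fixed to the bench, 150 mm (its x) by 200 mm (its y) outside, 25 mm high, walls and floor 3 mm thick. Origin: centre of its underside (the inner floor is 3 mm higher); z up. The holder and the tray stand on opposite sides, left and right, either way round.
Things that resemble listed ones, but are neither listed nor needed, are in the scene too. What is shaped like the tray but green is not meant.

How it is judged:
By the outcome, as a careful person would: the job done as asked, in the order asked, and still so for the second after the job is handed in, with the robot touching nothing.
It also fails if it takes over 45 s, if anything falls off the work surface, if the arm or the gripper's body presses on something with over 40 N, if the wrist force passes 120 N, or if a joint passes its speed limit or range.

## Working session

There is one attempt and no reset: what is moved stays moved. The work goes in short steps, Python scripts to look and compute and a tool call to move; the robot and the scene stay as the last step left them, time stands still between calls to the robot, and variables do not carry over. Pictures are saved under pics/ and viewed, at most 10 in all, crops included, and the job is handed in when it is done.

Besides the shell and the picture viewer there is one more tool, called after "Request:" as name(argument=value, ...) on one line, values as JSON. drive_tool: Moves the arm, as the interface text tells. Its arguments: {"type":"object","properties":{"motion":{"type":"array","items":{"type":"array"}},"gripper":{"type":"number"}},"required":["motion"]}

```bash
mkdir -p pics; ls; python3 - <<'E'
from rig import *
import cv2,numpy as np
ims=[]
for n in("scene","side","wrist"):
    im=capture(n);cv2.imwrite(f"pics/{n}0.png",im[...,::-1]);
    print(n,camera_info(n))
print(read_state())
E
```

```text
pics
scene {'fovy': 47.34831374221934, 'cx': 262.83804750610204, 'cy': 187.3260269477388, 'xyz': array([1.11065616, 0.34185216, 1.20263808]), 'orientation': array([[-0.5824434 ,  0.68398669, -0.43922874],
       [ 0.81273924,  0.48027664, -0.32983218],
       [-0.01464952, -0.54908701, -0.83563679]])}
side {'fovy': 55.3910442766479, 'cx': 256.7089758044212, 'cy': 189.08732305780268, 'xyz': array([ 0.49454347, -0.85284188,  0.52673311]), 'orientation': array([[ 0.99977903,  0.00223908,  0.02090181],
       [-0.01692704, -0.50384165,  0.86363017],
       [ 0.01246494, -0.86379314, -0.50369241]])}
wrist {'fovy': 67.21061999624858, 'cx': 251.67634534965958, 'cy': 188.62425143450187, 'T_tool_cam': array([[ 1.83301315e-04, -9.63657016e-01, -2.67142514e-01,
         7.36290212e-02],
       [ 9.99999955e-01,  2.40433872e-04, -1.81156042e-04,
        -1.02919533e-03],
       [ 2.38802400e-04, -2.67142469e-01,  9.63657016e-01,
        -1.61673287e-01],
       [ 0.00000000e+00,  0.00000000e+00,  0.00000000e+00,
         1.00000000e+00]])}
{'time_s': 0.15, 'joint_positions': array([-8.09881719e+01,  3.02679102e+01,  8.21383897e+01, -7.19340887e-04,
        6.76909505e+01, -1.02276856e+01]), 'qvel': array([-0.00150205, -0.10130016, -0.29947342, -0.08625346,  0.03811964,
       -0.0195196 ]), 'tau': array([ 1.12692593e-03, -4.40429628e+01, -1.76841527e+01,  6.34062756e-02,
        5.52167161e-02, -9.35768139e-05]), 'position': array([ 0.20587995, -0.5895243 ,  0.22179009]), 'tcp_rot': array([[ 9.44147812e-01,  3.29522128e-01, -2.77340309e-04],
       [ 3.29522117e-01, -9.44146371e-01,  1.67456871e-03],
       [ 2.89957599e-04, -1.67243015e-03, -9.99998559e-01]]), 'force': array([ 0.40179134, -0.02002455, -0.27343293]), 'moment': array([-0.00591509,  0.00114827, -0.04606026]), 'grasp_force': 0.0, 'opening': 0.9967256009316955}
```

View pics/scene0.png

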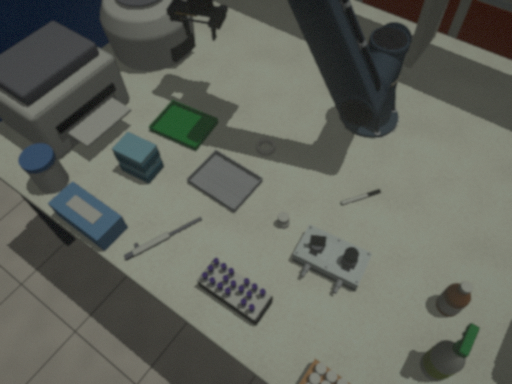

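View pics/side0.png

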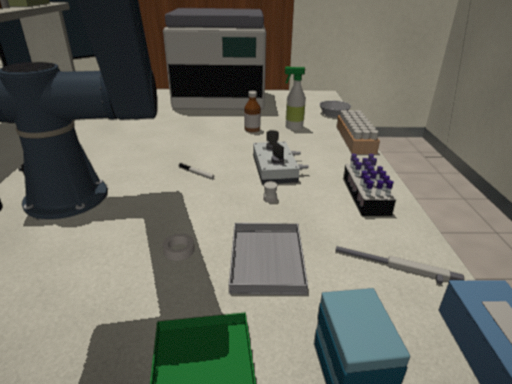

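The scene shows the steel tray at (225,180), a green decoy tray at (183,123), and the holder at (330,257) with two black-topped parts at (317,242) and (350,257). I'll enlarge the holder to tell the two parts apart.

```bash
cat > h.py <<'E'
import numpy as np,cv2
from rig import *
def cam(n,st=None):
    i=camera_info(n);f=192/np.tan(np.radians(i["fovy"]/2))
    if n=="wrist":
        T=np.eye(4);T[:3,:3]=st["tcp_rot"];T[:3,3]=st["position"];T=T@i["T_tool_cam"];R,p=T[:3,:3],T[:3,3]
    else:R,p=i["orientation"],i["xyz"]
    return R,p,f,i["cx"],i["cy"]
def px2w(c,uv,z):
    R,p,f,cx,cy=c
    d=R@np.array([(uv[0]-cx)/f,(uv[1]-cy)/f,1]);return p+d*(z-p[2])/d[2]
def w2px(c,w):
    R,p,f,cx,cy=c
    q=R.T@(np.asarray(w)-p);return np.array([cx+f*q[0]/q[2],cy+f*q[1]/q[2]])
E
python3 - <<'E'
from h import *
a=cv2.imread("pics/scene0.png")[215:305,280:385];b=cv2.imread("pics/side0.png")[120:195,240:325]
a=cv2.resize(a,None,fx=4,fy=4,interpolation=3);b=cv2.resize(b,(380,335),interpolation=3)
o=np.zeros((360,800,3),np.uint8);o[:,:420]=a;o[:335,420:]=b
cv2.imwrite("pics/crop1.png",o)
s=cam("scene");d=cam("side")
for uv in((188,180),(218,152),(262,181),(234,209)):print("tray",px2w(s,uv,.025))
for uv in((235,224),(300,223),(307,294),(230,294)):print("trayS",px2w(d,uv,.025))
for uv in((303,229),(369,257),(293,256),(358,287)):print("hold",px2w(s,uv,.048))
E
```

```text
tray [ 0.60879047 -0.33956014  0.025     ]
tray [ 0.4624262 -0.3317544  0.025    ]
tray [ 0.47323893 -0.13952501  0.025     ]
tray [ 0.60915371 -0.14948496  0.025     ]
trayS [ 0.46186695 -0.15476521  0.025     ]
trayS [ 0.6146876  -0.15068361  0.025     ]
trayS [ 0.60095207 -0.37315554  0.025     ]
trayS [ 0.46022581 -0.37245223  0.025     ]
hold [0.55549118 0.06970439 0.048     ]
hold [0.52295845 0.27157387 0.048     ]
hold [0.64506829 0.09341993 0.048     ]
hold [0.61933243 0.2892489  0.048     ]
```

View pics/crop1.png

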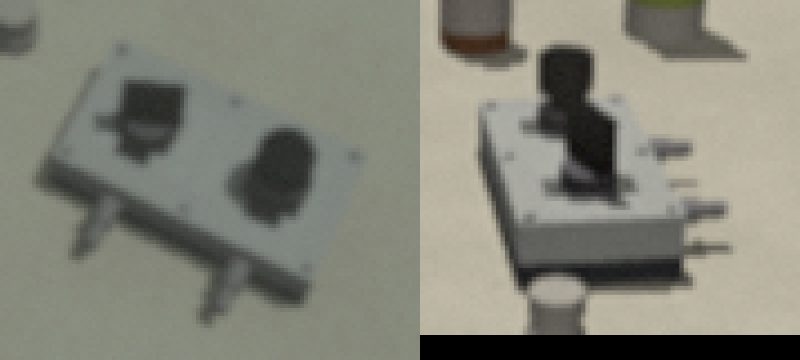

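Two candidates: the squared bar grip at scene (317,242) and the round knob at (350,257). The crop shows a flat, straight bar on the first and a domed round knob on the second. So the filter is the lower-y one, nearer the tray, and the steel tray is the grey one at (225,180). Next I'll move above the filter.

Request:
drive_tool(motion=[[[33.5, -30.7, -3], [0, 0, 0]], [[33.5, -30.7, -3], [0, 0, 0]], [[33.5, -30.7, -3], [0, 0, 0]], [[33.5, -30.7, -3], [0, 0, 0]], [[33.5, -30.7, -3], [0, 0, 0]]], gripper=1)

```text
time_s: 0.65
position: [0.314, -0.3881, 0.2374]
tcp_rot: [[0.944, 0.329, -0.0], [0.329, -0.944, 0.001], [0.0, -0.001, -1.0]]
force: [0.8, -0.5, -0.2]
opening: 1.002
grasp_force: 0.0
```

Request:
drive_tool(motion=[[[33.5, -30.7, -3], [0, 0, 0]], [[33.5, -30.7, -3], [0, 0, 0]], [[33.5, -30.7, -3], [0, 0, 0]], [[33.5, -30.7, -3], [0, 0, 0]], [[33.5, -30.7, -3], [0, 0, 0]]])

```text
time_s: 1.15
position: [0.4215, -0.188, 0.2526]
tcp_rot: [[0.944, 0.329, -0.0], [0.329, -0.944, 0.0], [0.0, -0.0, -1.0]]
force: [1.2, -1.3, -0.3]
opening: 1.005
grasp_force: 0.0
```

Request:
drive_tool(motion=[[[33.5, -30.7, -3], [0, 0, 0]], [[33.5, -30.7, -3], [0, 0, 0]], [[33.5, -30.7, -3], [0, 0, 0]], [[33.5, -30.7, 0], [0, 0, 0]], [[33.5, -30.7, 0], [0, 0, 0]]])

```text
time_s: 1.65
position: [0.5292, 0.0122, 0.2616]
tcp_rot: [[0.944, 0.33, 0.0], [0.33, -0.944, -0.0], [-0.0, 0.0, -1.0]]
force: [0.4, -0.5, -0.7]
opening: 1.0
grasp_force: 0.0
```

Request:
drive_tool(motion=[[[33.5, -30.7, 0], [0, 0, 0]], [[33.5, -30.7, 0], [0, 0, 0]], [[33.5, -30.7, 0], [0, 0, 0]], [[0, 0, 0], [0, 0, -0.149]], [[0, 0, 0], [0, 0, -0.149]]])

```text
time_s: 2.15
position: [0.5933, 0.1322, 0.2608]
tcp_rot: [[0.8, 0.6, -0.001], [0.6, -0.8, -0.0], [-0.001, -0.001, -1.0]]
force: [-0.4, -0.9, -0.9]
opening: 0.998
grasp_force: 0.0
```

Request:
drive_tool(motion=[[[0, 0, 0], [0, 0, -0.149]], [[0, 0, 0], [0, 0, -0.149]], [[0, 0, 0], [0, 0, -0.149]], [[0, 0, 0], [0, 0, -0.149]], [[0, 0, 0], [0, 0, -0.149]]])

```text
time_s: 2.65
position: [0.5929, 0.1304, 0.2611]
tcp_rot: [[0.185, 0.983, -0.001], [0.983, -0.185, -0.0], [-0.0, -0.001, -1.0]]
force: [0.1, -0.5, -0.4]
opening: 0.997
grasp_force: 0.0
```

Request:
drive_tool(motion=[[[0, 0, 0], [0, 0, -0.149]], [[0, 0, 0], [0, 0, -0.149]], [[0, 0, 0], [0, 0, -0.149]], [[0, 0, 0], [0, 0, -0.149]], [[0, 0, 0], [0, 0, -0.149]]])

```text
time_s: 3.15
position: [0.5929, 0.1304, 0.2611]
tcp_rot: [[-0.53, 0.848, -0.001], [0.848, 0.53, -0.0], [0.0, -0.001, -1.0]]
force: [0.3, 0.8, -0.0]
opening: 0.999
grasp_force: 0.0
```

Request:
drive_tool(motion=[[[0, 0, 0], [0, 0, 0]], [[0, 0, 0], [0, 0, 0]]])

```text
time_s: 3.35
position: [0.593, 0.1304, 0.2613]
tcp_rot: [[-0.523, 0.853, -0.001], [0.853, 0.523, 0.0], [0.0, -0.0, -1.0]]
force: [-0.0, 0.4, 0.6]
opening: 1.0
grasp_force: 0.0
```

```bash
python3 - <<'E'
from h import *
st=read_state();im=capture("wrist");cv2.imwrite("pics/w1.png",im[...,::-1]);np.save("w1.npy",st,allow_pickle=True)
print(st["position"],st["joint_positions"].round(1))
E
```

```text
[0.59301217 0.13038349 0.26129021] [  1.9  26.5  82.2   0.   71.4 -29.6]
```

View pics/w1.png

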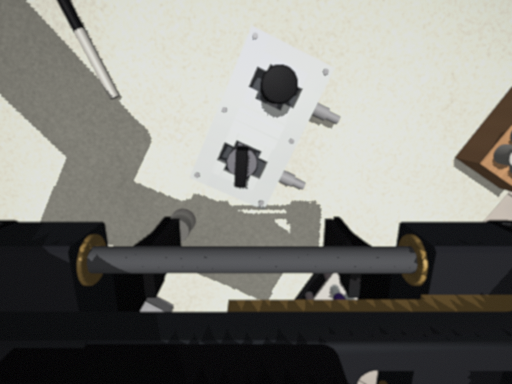

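The wrist view shows the holder, with the round knob at (280,84) and the straight bar at (241,167), pointing almost along the image's vertical. I'll enlarge it to measure.

```bash
python3 - <<'E'
from h import *
im=cv2.imread("pics/w1.png");o=cv2.resize(im[130:212,190:310],None,fx=6,fy=6,interpolation=3);cv2.imwrite("pics/w1c.png",o)
st=np.load("w1.npy",allow_pickle=True).item();c=cam("wrist",st)
g=im.max(2)
m=(g<35).astype(np.uint8);m[205:]=0;m[:,:200]=0;m[:,300:]=0
n,l,s,ce=cv2.connectedComponentsWithStats(m)
for i in range(1,n):
    if s[i,4]>50:
        r=cv2.minAreaRect(np.argwhere(l==i)[:,::-1].astype(np.float32));print(s[i],ce[i],r)
hm=((g>150)&(im.max(2).astype(int)-im.min(2)<14)).astype(np.uint8)
n,l,s,ce=cv2.connectedComponentsWithStats(hm);k=l[110,250]
print(s[k]);b=cv2.boxPoints(cv2.minAreaRect(np.argwhere(l==k)[:,::-1].astype(np.float32)));print(b)
P=[px2w(c,p,.048) for p in b];print(np.array(P).round(4),[np.linalg.norm(P[i]-P[i-1]) for i in range(4)])
E
```

```text
[261  81  37  23 160] [275.6625   95.84375] ((279.11895751953125, 92.52241516113281), (21.13992691040039, 36.114044189453125), 86.633544921875)
[236 147  13  39 327] [241.08868502 167.04281346] ((241.69528198242188, 166.0084991455078), (11.03305435180664, 38.44194412231445), 2.4895527362823486)
[   94     0   418   246 59982]
[[ 94.   0.]
 [511.   0.]
 [511. 245.]
 [ 94. 245.]]
[[ 0.3389  0.2017  0.048 ]
 [ 0.7444  0.4501  0.048 ]
 [ 0.9665  0.2273  0.048 ]
 [ 0.4613 -0.083   0.048 ]] [np.float64(0.3098750060990243), np.float64(0.47562182033098704), np.float64(0.3145566610676415), np.float64(0.5928707448308456)]
```

View pics/w1c.png

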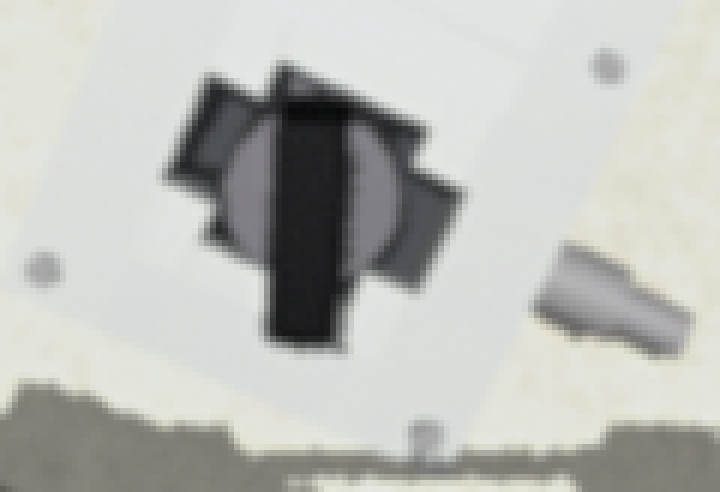

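The crop shows the bar's top face centred near full-frame (241.2,167.5), and the deck screws and slots are clearly visible. I'll use these for the poses.

```bash
python3 - <<'E'
from h import *
st=np.load("w1.npy",allow_pickle=True).item();c=cam("wrist",st)
S=np.array([px2w(c,p,.048)[:2] for p in((197.3,174.7),(261,202.7),(291.5,141),(224.5,110),(255,37),(326,72))])
print(S.round(4)); ctr=S[[0,1,4,5]].mean(0);print("ctr",ctr)
y=(S[4]+S[5]-S[0]-S[1]);y/=np.linalg.norm(y);print("holder yaw",np.degrees(np.arctan2(-y[0],y[1])),"port",ctr-.05*y)
a=px2w(c,(190+302.5/6,130+343/6),.103);b=px2w(c,(190+311.5/6,130+107/6),.103);d=b-a
print(a,b,"bar c",(a+b)/2,np.linalg.norm(d),"yaw",np.degrees(np.arctan2(d[1],d[0])))
R=st["tcp_rot"];print("tool yaw",np.degrees(np.arctan2(R[1,0],R[0,0])),"delta tool",R.T@((a+b)/2-st["position"])*1e3)
s=cam("side");
for uv in((571-420,0),):pass
print("bar ctr in side/scene px",w2px(s,(a+b)/2),w2px(cam("scene"),(a+b)/2))
E
```

```text
[[0.5375 0.0839]
 [0.6303 0.0951]
 [0.6195 0.1864]
 [0.5267 0.1747]
 [0.5157 0.2651]
 [0.6092 0.2774]]
ctr [0.57318687 0.18037137]
holder yaw 6.723810166468274 port [0.57904104 0.13071527]
[0.58932212 0.11305435 0.103     ] [0.56758481 0.15257067 0.103     ] bar c [0.57845346 0.13281251 0.103     ] 0.0451004441459433 yaw 118.81449860741817
tool yaw 121.50411714200466 delta tool [  9.62657474 -11.06447617 158.29893304]
bar ctr in side/scene px [277.9489076  144.35838585] [318.8303953  237.29161748]
```

Request:
drive_tool(motion=[[[8.7, -11.5, 20], [0, 0, 0.047]], [[0, 0, 40], [0, 0, 0]], [[0, 0, 40], [0, 0, 0]], [[0, 0, 25], [0, 0, 0]], [[0, 0, 0], [0, 0, 0]]])

```text
time_s: 3.9
position: [0.5757, 0.1315, 0.1328]
tcp_rot: [[-0.483, 0.876, -0.009], [0.876, 0.483, -0.0], [0.004, -0.008, -1.0]]
force: [-0.3, -0.2, -0.2]
opening: 1.002
grasp_force: 0.0
```

```bash
python3 - <<'E'
from h import *
st=read_state();im=capture("wrist");cv2.imwrite("pics/w2.png",im[...,::-1])
print(st["position"],st["tcp_rot"].round(3).tolist())
c=cam("wrist",st);print(w2px(c,(.5787,.1318,.103)),w2px(c,st["position"]))
E
```

```text
[0.57573669 0.13154576 0.13279384] [[-0.483, 0.876, -0.009], [0.876, 0.483, -0.0], [0.004, -0.008, -1.0]]
[254.6140912  218.81491868] [250.18690119 234.73101238]
```

View pics/w2.png

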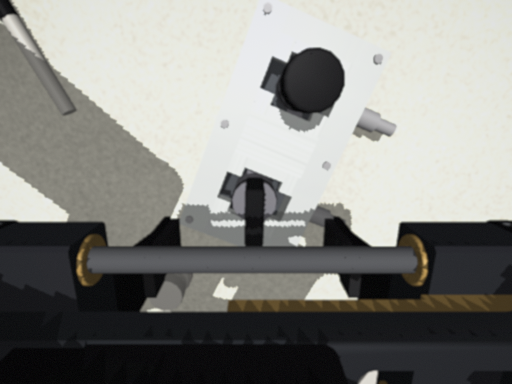

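The bar, at column ~255, sits between the fingers and matches the predicted 254.6. Next I descend and grip.

Request:
drive_tool(motion=[[[0, 0, 20], [0, 0, 0]], [[0, 0, 20], [0, 0, 0]], [[0, 0, 20], [0, 0, 0]], [[0, 0, 5], [0, 0, 0]], [[0, 0, 0], [0, 0, 0]]])

```text
time_s: 4.45
position: [0.5796, 0.1318, 0.0724]
tcp_rot: [[-0.484, 0.875, 0.001], [0.875, 0.484, 0.0], [-0.001, 0.001, -1.0]]
force: [-0.8, -0.4, -0.5]
opening: 1.002
grasp_force: 0.0
```

Request:
drive_tool(motion=[[[0, 0, 0], [0, 0, 0]], [[0, 0, 0], [0, 0, 0]], [[0, 0, 0], [0, 0, 0]], [[0, 0, 0], [0, 0, 0]], [[0, 0, 0], [0, 0, 0]]], gripper=0)

```text
time_s: 4.95
position: [0.579, 0.1318, 0.0719]
tcp_rot: [[-0.485, 0.875, 0.001], [0.875, 0.485, 0.0], [-0.0, 0.0, -1.0]]
force: [0.3, 0.4, -0.6]
opening: 0.63
grasp_force: 0.0
```

Request:
drive_tool(motion=[[[0, 0, 0], [0, 0, 0]], [[0, 0, 0], [0, 0, 0]], [[0, 0, 0], [0, 0, 0]], [[0, 0, 0], [0, 0, 0]], [[0, 0, 0], [0, 0, 0]]])

```text
time_s: 5.45
position: [0.5788, 0.1317, 0.0715]
tcp_rot: [[-0.485, 0.875, -0.0], [0.875, 0.485, -0.0], [0.0, -0.0, -1.0]]
force: [0.1, 0.7, 0.7]
opening: 0.176
grasp_force: 0.3
```

Request:
drive_tool(motion=[[[0, 0, 0], [0, 0, 0]], [[0, 0, 0], [0, 0, 0]], [[0, 0, 0], [0, 0, 0]]])

```text
time_s: 5.75
position: [0.5786, 0.1317, 0.0713]
tcp_rot: [[-0.485, 0.875, -0.0], [0.875, 0.485, -0.0], [0.0, -0.0, -1.0]]
force: [-0.0, 0.4, -0.3]
opening: 0.154
grasp_force: 29.9
```

Request:
drive_tool(motion=[[[0, 0, 0], [0, 0, -0.05]], [[0, 0, 0], [0, 0, -0.05]], [[0, 0, 0], [0, 0, -0.1]], [[0, 0, 0], [0, 0, -0.1]], [[0, 0, 0], [0, 0, -0.1]]])

```text
time_s: 6.25
position: [0.5787, 0.1318, 0.0714]
tcp_rot: [[-0.79, 0.614, -0.0], [0.614, 0.79, 0.0], [0.0, -0.0, -1.0]]
force: [0.9, -0.7, -1.6]
opening: 0.157
grasp_force: 29.9
```

```bash
python3 -c "
from h import *
s=read_state();print(s['force'],s['moment'],s['grasp_force'],s['joint_positions'])"
```

```text
[ 0.89234621 -0.65413946 -1.64090709] [ 0.10084212 -0.14047948  0.04503556] 29.919105148874223 [ 2.04634289e+00  3.95672448e+01  9.34405940e+01  2.91727176e-03
  4.70098425e+01 -5.01006211e+01]
```

Request:
drive_tool(motion=[[[0, 0, 0], [0, 0, -0.1]], [[0, 0, 0], [0, 0, -0.1]], [[0, 0, 0], [0, 0, -0.1]], [[0, 0, 0], [0, 0, -0.1]], [[0, 0, 0], [0, 0, -0.1]]])

```text
time_s: 6.75
position: [0.5787, 0.1317, 0.0714]
tcp_rot: [[-0.987, 0.16, -0.0], [0.16, 0.987, -0.0], [0.0, -0.0, -1.0]]
force: [0.1, -0.2, -1.8]
opening: 0.161
grasp_force: 29.9
```

Request:
drive_tool(motion=[[[0, 0, 0], [0, 0, -0.1]], [[0, 0, 0], [0, 0, -0.1]], [[0, 0, 0], [0, 0, -0.05]], [[0, 0, 0], [0, 0, -0.05]], [[0, 0, 0], [0, 0, 0]]])

```text
time_s: 7.25
position: [0.5788, 0.1317, 0.0714]
tcp_rot: [[-0.991, -0.135, -0.0], [-0.135, 0.991, 0.0], [0.0, 0.0, -1.0]]
force: [0.7, -0.6, -0.9]
opening: 0.161
grasp_force: 29.9
```

```bash
python3 -c "
from h import *
s=read_state();print(s['force'],s['moment'],s['grasp_force']);R=s['tcp_rot'];print(np.degrees(np.arctan2(R[1,0],R[0,0])))"
```

```text
[ 0.70603327 -0.56757764 -0.91072484] [ 0.10595992 -0.10037591 -0.02225574] 29.917762640397996
-172.25909839064306
```

Request:
drive_tool(motion=[[[0, 0, 0], [0, 0, -0.04]], [[0, 0, 0], [0, 0, -0.03]], [[0, 0, 0], [0, 0, -0.03]], [[0, 0, 0], [0, 0, -0.02]], [[0, 0, 0], [0, 0, 0]]])

```text
time_s: 7.75
position: [0.579, 0.1315, 0.0715]
tcp_rot: [[-0.968, -0.253, 0.0], [-0.253, 0.968, -0.0], [-0.0, -0.0, -1.0]]
force: [0.1, -1.1, -2.1]
opening: 0.158
grasp_force: 29.9
```

```bash
cat > s.py <<'E'
from h import *
s=read_state();R=s['tcp_rot'];print(s['position'],s['force'],s['moment'],s['opening'],np.degrees(np.arctan2(R[1,0],R[0,0])))
E
python3 s.py
```

```text
[0.57897048 0.13154949 0.07150886] [ 0.05620094 -1.08609387 -2.09449494] [-0.05261851 -0.16413701  0.0079485 ] 0.15822735704659419 -165.3644037229256
```

Request:
drive_tool(motion=[[[0, 0, 0], [0, 0, -0.02]], [[0, 0, 0], [0, 0, -0.02]], [[0, 0, 0], [0, 0, -0.02]], [[0, 0, 0], [0, 0, 0]], [[0, 0, 0], [0, 0, 0]]])

```text
time_s: 8.25
position: [0.5791, 0.131, 0.0716]
tcp_rot: [[-0.951, -0.309, 0.0], [-0.309, 0.951, -0.001], [-0.0, -0.001, -1.0]]
force: [0.9, -5.1, -2.4]
opening: 0.156
grasp_force: 30.1
```

```bash
python3 s.py
```

```text
[0.5791113  0.13102391 0.07158367] [ 0.8976915  -5.0977115  -2.36957339] [-0.98339537 -0.28306964 -0.4032509 ] 0.15619995749660426 -161.98270979740445
```

The stop is reached: yaw is 18°, about 11° past parallel, and the moment is rising. I'll ease off a few degrees so the lugs aren't rubbing, then lift straight.

Request:
drive_tool(motion=[[[0, 0, 0], [0, 0, 0.05]], [[0, 0, 0], [0, 0, 0.05]], [[0, 0, 0], [0, 0, 0]], [[0, 0, -5], [0, 0, 0]], [[0, 0, -5], [0, 0, 0]]])

```text
time_s: 8.75
position: [0.5786, 0.1322, 0.0818]
tcp_rot: [[-0.977, -0.214, -0.0], [-0.214, 0.977, 0.001], [0.0, 0.001, -1.0]]
force: [-0.1, -0.3, -1.9]
opening: 0.162
grasp_force: 29.9
```

```bash
python3 s.py
```

```text
[0.57862199 0.13222104 0.08178682] [-0.08727066 -0.25348835 -1.92172931] [ 0.07482115 -0.12701162  0.0103518 ] 0.16199625612776705 -167.6232342098173
```

Request:
drive_tool(motion=[[[0, 0, -10], [0, 0, 0]], [[0, 0, -15], [0, 0, 0]], [[0, 0, -20], [0, 0, 0]], [[0, 0, -25], [0, 0, 0]], [[0, 0, 0], [0, 0, 0]]])

```text
time_s: 9.25
position: [0.5817, 0.1323, 0.1558]
tcp_rot: [[-0.977, -0.214, 0.009], [-0.214, 0.977, 0.001], [-0.009, -0.001, -1.0]]
force: [1.7, 1.0, -1.6]
opening: 0.159
grasp_force: 29.9
```

```bash
python3 - <<'E'
from h import *
import runpy;runpy.run_path("s.py")
im=capture("side");cv2.imwrite("pics/s2.png",im[...,::-1])
d=cam("side");s=cam("scene")
# model of tray top rim outer corners, fit pose to both views
from scipy.optimize import least_squares
side=[(235,224),(300,223),(307,294),(230,294)];sc={ 'p':(188,180)}
C=lambda v:[(v[0]+np.cos(v[2])*x-np.sin(v[2])*y,v[1]+np.sin(v[2])*x+np.cos(v[2])*y,.025) for x,y in((-.075,.1),(.075,.1),(.075,-.1),(-.075,-.1))]
scn=[(262,181),(234,209),(188,180),(218,152)]
for tag,cs,obs in(("side",d,side),("scene",s,scn)):
    print(tag,[px2w(cs,o,.025)[:2].round(3).tolist() for o in obs])
    r=least_squares(lambda v:np.ravel([w2px(cs,w)-o for w,o in zip(C(v),obs)]),[.54,-.25,0]);print(r.x,r.fun.round(1))
E
```

```text
[0.58166618 0.13230129 0.15576552] [ 1.7335414   0.97925853 -1.57188292] [ 0.11389136 -0.20721452  0.05300675] 0.1588290616512097 -167.64042633995507
side [[0.462, -0.155], [0.615, -0.151], [0.601, -0.373], [0.46, -0.372]]
[ 0.53385267 -0.2666606  -0.02391934] [-0.4  2.6 -0.6  4.5  2.6 -1.9 -1.8 -3.1]
scene [[0.473, -0.14], [0.609, -0.149], [0.609, -0.34], [0.462, -0.332]]
[ 0.53774643 -0.24070487 -0.04143878] [ 1.6 -1.  -0.1  2.6 -0.9 -0.7 -0.6 -1.5]
```

View pics/s2.png

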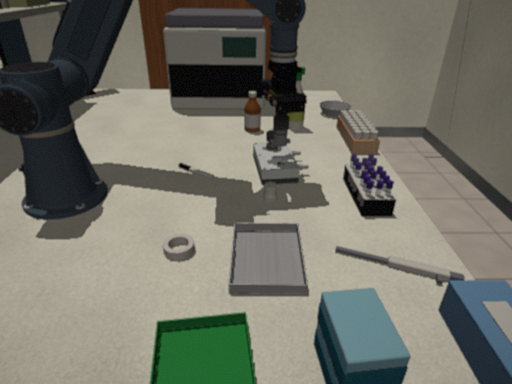

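The filter is out and held above the holder, with the tray rim at about (230–307, 223–294), centred near (0.537,-0.25). Carrying it across.

Request:
drive_tool(motion=[[[6, -18, 0], [0, 0, 0]], [[9, -27, 0], [0, 0, 0]], [[12.2, -36.4, 0], [0, 0, 0]], [[12.2, -36.4, 0], [0, 0, 0]], [[12.2, -36.4, 0], [0, 0, 0]]])

```text
time_s: 9.8
position: [0.5602, -0.0307, 0.1504]
tcp_rot: [[-0.977, -0.214, -0.002], [-0.214, 0.977, 0.001], [0.002, 0.001, -1.0]]
force: [-0.1, -1.1, -0.5]
opening: 0.158
grasp_force: 29.9
```

Request:
drive_tool(motion=[[[12.2, -36.4, 0], [0, 0, 0]], [[12.2, -36.4, 0], [0, 0, 0]], [[12.2, -36.4, 0], [0, 0, 0]], [[12.2, -36.4, 0], [0, 0, 0]], [[9, -27, 0], [0, 0, 0]]])

```text
time_s: 10.3
position: [0.5408, -0.2128, 0.1504]
tcp_rot: [[-0.977, -0.212, -0.001], [-0.212, 0.977, 0.001], [0.001, 0.001, -1.0]]
force: [0.4, 0.7, -2.5]
opening: 0.162
grasp_force: 29.9
```

Request:
drive_tool(motion=[[[8, -25, 0], [0, 0, 0]], [[5, -12.5, 0], [0, 0, 0]], [[0, 0, 0], [0, 0, 0]], [[0, 0, 0], [0, 0, 0]]])

```text
time_s: 10.7
position: [0.5365, -0.249, 0.1509]
tcp_rot: [[-0.977, -0.213, -0.001], [-0.213, 0.977, 0.002], [0.001, 0.002, -1.0]]
force: [0.5, -0.4, -0.7]
opening: 0.162
grasp_force: 29.9
```

```bash
python3 - <<'E'
from h import *
import runpy;runpy.run_path("s.py")
a=capture("side")[190:320,170:340];b=capture("scene")[130:230,150:300]
o=np.hstack([cv2.resize(a,(440,336)),cv2.resize(b,(350,336))]);cv2.imwrite("pics/s3.png",o[...,::-1])
E
```

```text
[ 0.53649789 -0.2490239   0.1508916 ] [ 0.4992782  -0.40316206 -0.67166741] [ 0.07311636 -0.12042492 -0.00768875] 0.16151591289582878 -167.68550859813521
```

View pics/s3.png

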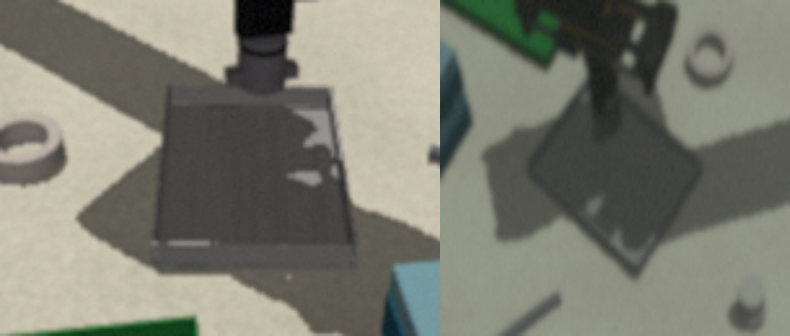

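The filter hangs upright above the tray, with its lugs visible at crop (262,72). Next I lower it.

Request:
drive_tool(motion=[[[0, 0, 20], [0, 0, 0]], [[0, 0, 30], [0, 0, 0]], [[0, 0, 25], [0, 0, 0]], [[0, 0, 13], [0, 0, 0]], [[0, 0, 0], [0, 0, 0]]])

```text
time_s: 11.3
position: [0.5361, -0.2484, 0.0618]
tcp_rot: [[-0.977, -0.215, -0.004], [-0.215, 0.977, 0.003], [0.003, 0.003, -1.0]]
force: [-0.5, 0.7, -0.8]
opening: 0.159
grasp_force: 29.9
```

Request:
drive_tool(motion=[[[0, 0, 2], [0, 0, 0]], [[0, 0, 2], [0, 0, 0]], [[0, 0, 0], [0, 0, 0]], [[0, 0, 0], [0, 0, 0]]])

```text
time_s: 11.7
position: [0.5375, -0.2506, 0.0604]
tcp_rot: [[-0.977, -0.213, 0.001], [-0.214, 0.977, -0.001], [-0.001, -0.001, -1.0]]
force: [-0.6, 1.0, -1.8]
opening: 0.16
grasp_force: 29.9
```

Request:
drive_tool(motion=[[[0, 0, 1.5], [0, 0, 0]], [[0, 0, 1], [0, 0, 0]], [[0, 0, 0], [0, 0, 0]], [[0, 0, 0], [0, 0, 0]]])

```text
time_s: 12.1
position: [0.537, -0.2503, 0.057]
tcp_rot: [[-0.977, -0.214, -0.0], [-0.214, 0.977, 0.0], [0.0, 0.0, -1.0]]
force: [-0.6, -0.3, -1.6]
opening: 0.157
grasp_force: 29.9
```

Request:
drive_tool(motion=[[[0, 0, 1], [0, 0, 0]], [[0, 0, 0], [0, 0, 0]], [[0, 0, 0], [0, 0, 0]]])

```text
time_s: 12.4
position: [0.5372, -0.2504, 0.0563]
tcp_rot: [[-0.977, -0.214, 0.0], [-0.214, 0.977, -0.0], [-0.0, -0.0, -1.0]]
force: [0.0, 0.6, 1.6]
opening: 0.157
grasp_force: 29.9
```

Request:
drive_tool(motion=[[[0, 0, 0.5], [0, 0, 0]], [[0, 0, 0], [0, 0, 0]], [[0, 0, 0], [0, 0, 0]]])

```text
time_s: 12.7
position: [0.5372, -0.2505, 0.0563]
tcp_rot: [[-0.977, -0.214, 0.0], [-0.214, 0.977, -0.0], [-0.0, -0.001, -1.0]]
force: [-0.9, -0.4, 5.4]
opening: 0.16
grasp_force: 29.9
```

The filter is on the floor (+5 N), so I release.

Request:
drive_tool(motion=[[[0, 0, 0], [0, 0, 0]], [[0, 0, 0], [0, 0, 0]], [[0, 0, 0], [0, 0, 0]], [[0, 0, 0], [0, 0, 0]], [[0, 0, 0], [0, 0, 0]]], gripper=0.8)

```text
time_s: 13.2
position: [0.537, -0.2502, 0.0554]
tcp_rot: [[-0.977, -0.214, -0.0], [-0.214, 0.977, 0.0], [0.0, 0.0, -1.0]]
force: [-0.3, 0.1, -0.2]
opening: 0.524
grasp_force: 0.0
```

Request:
drive_tool(motion=[[[0, 0, 0], [0, 0, 0]], [[0, 0, 0], [0, 0, 0]], [[0, 0, 0], [0, 0, 0]], [[0, 0, -10], [0, 0, 0]], [[0, 0, -10], [0, 0, 0]]])

```text
time_s: 13.7
position: [0.537, -0.2502, 0.0761]
tcp_rot: [[-0.977, -0.214, -0.0], [-0.214, 0.977, 0.0], [0.0, 0.0, -1.0]]
force: [0.1, -0.1, 0.4]
opening: 0.796
grasp_force: 0.0
```

Request:
drive_tool(motion=[[[0, 0, -30], [0, 0, 0]], [[0, 0, -40], [0, 0, 0]], [[0, 0, -40], [0, 0, 0]], [[0, 0, -40], [0, 0, 0]], [[0, 0, 0], [0, 0, 0]]])

```text
time_s: 14.2
position: [0.5406, -0.2526, 0.2332]
tcp_rot: [[-0.977, -0.214, 0.012], [-0.214, 0.977, -0.009], [-0.01, -0.011, -1.0]]
force: [0.1, -0.5, 0.6]
opening: 0.802
grasp_force: 0.0
```

Request:
drive_tool(motion=[[[0, 0, 0], [0, 0, 0]], [[0, 0, 0], [0, 0, 0]], [[0, 0, 0], [0, 0, 0]]])

```text
time_s: 14.5
position: [0.5361, -0.2496, 0.224]
tcp_rot: [[-0.977, -0.213, -0.003], [-0.213, 0.977, 0.002], [0.002, 0.003, -1.0]]
force: [0.4, -1.0, 0.1]
opening: 0.802
grasp_force: 0.0
```

```bash
python3 - <<'E'
from h import *
import runpy;runpy.run_path("s.py")
a=capture("side")[120:320,170:340];b=capture("scene")[140:300,170:390]
o=np.hstack([cv2.resize(a,(357,420)),cv2.resize(b,(440,420))]);cv2.imwrite("pics/s4.png",o[...,::-1])
E
```

```text
[ 0.53606336 -0.24961786  0.22403174] [ 0.36316475 -1.00617691  0.09779175] [ 0.11376426 -0.1685641   0.02325993] 0.8020525866034867 -167.67346039534814
```

View pics/s4.png

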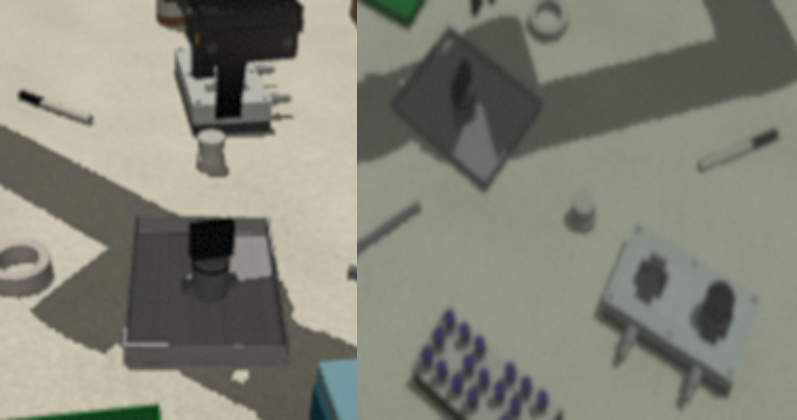

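The filter stands upright in the steel tray at side crop (212,262). The plug is still in its port at scene crop (716,310), the other port is empty, and the gripper touches nothing.

```bash
python3 -c "
from rig import *
print(hand_in())"
```

```text
the job is handed in; nothing more can be done
None
```

The used filter was turned anticlockwise to its stop, eased back a few degrees, lifted straight out, and now stands upright in the steel tray; the plug was left untouched in its port, and the job was handed in at about 15 s.

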